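Fit the seed plate on the bench sower and latch it

ROBOT

A 6-joint arm with a two-finger parallel gripper is mounted at the origin on the work surface. World frame = base frame: x ahead of the robot, y to its left, z up, the work surface at z = 0. Lengths are in m, angles in rad, forces in N, time in s.
With the tool pointing down it reaches from about 0.35 to 0.775 m from the base axis. Payload 5.5 kg.
Tool frame: the origin (TCP) lies at the very end of the fingers, on their centre line; the grasp point (between the pads) lies 19 mm behind it; z points along the fingers, x is the direction in which the jaws open and shut, and the axes are right-handed (so a half turn about z gives the same grasp; the last joint's range is limited). The gripper opens to 85 mm and grips with 20 to 120 N. Pads are 22 mm wide; open, the fingers measure 114 mm over their backs; the gripper's body (76 mm by 85 mm) begins 54 mm behind the grasp point. The pads swing forward as they close: fully open they stand 13 mm farther back than shut.
Start: joints at [-1.268, 0.313, 0.046, 1.304, 0, 1.431], TCP at [0.246, -0.52, 0.231] pointing down, gripper open.
Joint ranges: [-2.76, 2.76], [-0.86, 1.69], [-1.03, 1.26], [-2.2, 2.34], [-1.47, 1.5], [-3.14, 3.14]. Speed limits (rad/s): [2.57, 2.57, 3.14, 3.14, 3.14, 3.14].

INTERFACE

Orientations are given as a unit quaternion [w, x, y, z].
In Python, from workcell import monitor, eyes, ticket gives the robot as it stands.
- The arm moves only by the tool send_rows, never from a script. Its argument "targets" is a list of rows, each a list of 5 numbers: the shift along the world's x, y, z in m, then the turn about the world's z in degrees, then the closure in counts, from 0 (fully open) to 255 (shut). A call has 1 to 12 rows; each row shifts and turns the commanded pose from where the row before left it; what a row does not reach is not made up. A row lasts 1/10 s, in which the tool goes at most 50 mm and 8.59 degrees, less where a joint would pass 70% of its speed; a pose out of reach is approached as far as the arm can. A call is refused whole if a number of a shift passes 0.05 or a number of a turn 8.59, either way. A call with a gripper value outside its range is refused whole. The fingers move at their own pace and stop on an object; "newtons" is the grip in N (left out, the last holds). Time passes only in rows, so rows that do not move let the fingers close. It gives the time, the measured TCP pose, the force and the opening at its end, in the units of the state.
- monitor.get_state(): the state, without advancing time (a new reading comes with each control period).
- eyes.read_camera(name): name is "scene" or "top" or "wrist"; returns a dict with "img" (384x512x3 uint8, red, green, blue), "z_map" (384x512 float32, m along the optical axis (not along the pixel's ray), 0 where there is no reading), "camera_matrix" (3x3 intrinsics, pixels), "pose" (4x4, takes a point from camera to world coordinates); the wrist camera has in their place "T_tool_cam" (4x4, takes a point from camera to tool coordinates, whose origin is the TCP and whose axes are the tool frame's). Camera axes: x right, y down, z forward; pixel columns grow to the right and rows downward; lengths in m; the calibration is good to about 2 mm. A picture is of the moment at which its call begins: read the wrist's pose just before it.
- ticket.hand_in(): hands the job in, once; it reports no verdict.
Trained networks look in the newest picture that a camera, given by its name, has taken for a name from the list of things; names that differ only in an ending like _2 or _b are one class to them, and where a whole thing is asked for, a point or a joint stands for the part that bears it (a point fixed in the world has none). Each returns a list of dicts, best first, with "conf" (0 to 1); they miss things now and then, are a little off and sometimes report something else, mostly with a low value. They report only what shows in the picture. A call takes as long as a camera call.
- eyes.spot_in(name, camera): "xyz" ([x, y, z] in m, in world coordinates, good to about 4 mm: the middle of the surface that is visible of it).
- eyes.tip_of(name, camera): "xyz" ([x, y, z] in m, in world coordinates, good to about 4 mm: a listed point, or the origin of a listed thing).
The state is a dict: "clock": time; "joint_pos": joint angles; "qvel": joint speeds; "tau": joint torques, N m; "tcp_pos": TCP position; "orientation": TCP orientation; "wrist_force": force on the tool from outside, world axes, zero at the start; "ft_torque": the same for the moment, N m; "finger_gap": finger opening in m.
Only numpy, scipy, OpenCV 4.12 (cv2) and the standard library are available. Lean on these libraries where they do the work, as an engineer would, in place of code of your own. Each camera call takes 0.05 s, during which the arm holds its last target.

TASK

Fit the seed plate onto the bench seed sower: lower it over the spindle, turn it by feel until the drive pin finds its hole, and let it down fully home, flat on the rotor. Press only lightly and never force the plate down onto the pin. Then let go of the plate, swing the sower's latch all the way shut over its rim and leave it so, without disturbing the other things on the bench.

Things in the scene. Friction and masses are not known exactly. Their poses are not given: they have to be found in the camera images.
- plate: Seed plate, loose, 0.18-0.35 kg (all sizes in mm): round steel disc, radius 55, 6 thick, with a white square hub 34 x 34 (flats face the plate's x and y; top 40 above the disc's underside), gripped by opposite flats. A 17 diameter bore runs through hub and disc. Origin: centre of underside, z up along the bore. Starts flat on the bench, hub up.
- pin_hole (a point): On the plate: mouth of its only pin hole, 9 diameter, through the 6 thick disc, 38 from the plate's centre along its +x, at the disc's top face. Just outside it the rim has a straight edge 36 wide, 62 from the centre, standing out like a tab.
- sower: Bench seed sower, fixed: green housing 30 high, x -75 to +75, y -75 to +115 in its frame. Origin: on the spindle axis at bench height, z up. More than 30 N between plate and sower is too much.
- rotor_face (a point): Centre of the upper face of the sower's black rotor disc (radius 50), 36 above the bench, on the spindle axis. The plate's underside rests here when home. A plate that is over the spindle but not over the drive pin rests on the pin's tip, 10 too high. The rotor turns only stiffly (0.8 N m), so a plate sliding on the pin with a light load does not turn it.
- spindle_top (a point): Top of the spindle, 81 above the bench, 14 diameter, last 9 tapering to 6. The drive pin stands on the rotor 38 from the spindle axis: 6 diameter, top 46 above the bench, last 1.5 tapering to 4.6 diameter. Its direction from the spindle lies anywhere within 0.65 rad either side of the sower's +x (the rotor stays where it last stopped) and is not measured.
- latch (a joint): Angle of the latch: a level steel bar, 14 wide, 46 to 52 above the bench, turning about an upright post. One side (32 long) is the finger, the other (50) the tail with a peg. 0: open, tail to the sower's -x, finger to +x. Grows clockwise from above to 1.57, a stop: shut, tail to +y, finger over the plate's rim with 4 to spare. Starts at 0 to 0.3, stays where left, needs about 1.5 N at the peg.
- latch_post (a point): Top of the latch's post, its turning axis, at x 0, y +80 of the sower's frame, 56 above the bench.
- latch_peg (a point): Top centre of the round upright black peg on the latch's tail: 12 diameter, top 80 above the bench, free above the bar (52), 50 from the latch's post.
- jug: Stainless steel measuring jug, 104 diameter, 125 high, origin centre of underside. Bystander.
- seed_tray: Blue seed tray 150 x 250 x 50 with cells, origin centre of underside. Bystander.
- weed_fork: Steel hand fork with wooden handle, 290 long along its x, origin on the bench under the neck, 160 from the handle's end. Bystander.
- torch: Yellow torch with press button, 150 long along its x, 46 diameter, lying. Bystander.
- plant_tray: Wooden plant tray 170 x 240 x 40 with a spring clip on its near edge, origin centre of underside. Bystander.
- pot: Terracotta pot 94 diameter, 85 high, origin centre of underside. Bystander.
- twine_tin: Aluminium tin 66 diameter, 70 high, origin centre of underside. Bystander.

How it is judged:
On the way, in this order (a step that is already met when the one before it is completed fails the run):
1. the plate is home on the spindle and pin, flat on the rotor, with the latch still open (z of plate in the frame of sower below 0.0385 m and horizontal distance between plate and sower below 0.004 m and angle between plate's own z axis and vertical below 0.05 rad and value of joint latch below 1 rad), for 0.3 s.
2. the latch is swung shut over the rim (value of joint latch above 1.35 rad), for 0.2 s.
At the end, for the whole second after the job is handed in: The plate lies at rest, flat (within 0.05 rad) on the rotor over spindle and pin: its underside no more than 2.5 mm above the rotor face, its centre within 4 mm of the spindle axis; the latch is shut past 1.35 rad (z of plate in the frame of sower below 0.0385 m and horizontal distance between plate and sower below 0.004 m and angle between plate's own z axis and vertical below 0.05 rad and value of joint latch above 1.35 rad and linear speed of plate below 0.01 m/s); the robot touches nothing.
It fails at once if the plate is pressed or knocked against the sower with more than 30 N (contact force between plate and sower above 30 N).
It fails at once if another thing on the bench is shifted by more than 30 mm (distance of any of jug, seed_tray, weed_fork, torch, plant_tray, pot, twine_tin from where it was at the start of the episode above 0.03 m).
It also fails if it takes over 72 s, if anything falls off the work surface, if the arm or the gripper's body presses on something with over 40 N, if the wrist force passes 120 N, or if a joint passes its speed limit or range.

## Working session

There is one attempt and no reset: what is moved stays moved. The work goes in short steps, Python scripts to look and compute and a tool call to move; the robot and the scene stay as the last step left them, time stands still between calls to the robot, and variables do not carry over. Pictures are saved under pics/ and viewed, and the job is handed in when it is done.

Besides the shell and the picture viewer there is one more tool, called by a JSON object that holds its "fn" and its "kwargs". send_rows: Moves the arm, as the interface text tells. Its arguments: {"type":"object","properties":{"targets":{"type":"array"},"newtons":{"type":"number"}},"required":["targets"]}

```bash
ls; mkdir -p pics; cat > h.py <<'E'
import numpy as np, cv2
from workcell import monitor, eyes, ticket
def snap(c,f):
    r=eyes.read_camera(c); cv2.imwrite('pics/'+f,cv2.cvtColor(r['img'],cv2.COLOR_RGB2BGR)); return r
E
python3 - <<'E'
from h import *
s=monitor.get_state(); print(s)
for c in ['scene','top']:
    r=snap(c,c+'0.png'); np.savez('/tmp/'+c+'0.npz',**{k:v for k,v in r.items()})
    print(c,r['camera_matrix'],r['pose'])
    for n in ['plate','sower','latch','jug','seed_tray','weed_fork','torch','plant_tray','pot','twine_tin']:
        print(n,[(np.round(d['xyz'],3),round(d['conf'],2)) for d in eyes.spot_in(n,c)][:2])
    for n in ['plate','pin_hole','sower','rotor_face','spindle_top','latch_post','latch_peg']:
        print('tip',n,[(np.round(d['xyz'],3),round(d['conf'],2)) for d in eyes.tip_of(n,c)][:2])
print(monitor.get_state()['clock'])
E
```

```text
pics
{'clock': 0.0, 'joint_pos': array([-1.26759442e+00,  3.13990641e-01,  4.49764270e-02,  1.30359766e+00,
        1.92857918e-05,  1.43118810e+00]), 'qvel': array([-5.76078563e-04, -6.98416649e-04,  7.68041379e-04, -1.73949826e-03,
       -9.73371176e-04, -6.87163092e-05]), 'tau': array([ 4.99602193e-04, -4.80630720e+01,  2.98532259e+01,  1.94733805e-02,
        1.43244433e-04,  6.99563373e-06]), 'tcp_pos': array([ 0.24621455, -0.51905362,  0.23041338]), 'orientation': array([-5.94652980e-04,  8.45126931e-01, -5.34564912e-01, -6.85953964e-04]), 'wrist_force': array([ 0.32684926, -0.51994906, -0.30577654]), 'ft_torque': array([ 0.00497833, -0.02657375,  0.02720759]), 'finger_gap': 0.08522109723194353}
scene [[348.32962095   0.         252.10823108]
 [  0.         348.32962095 195.3305205 ]
 [  0.           0.           1.        ]] [[ 0.47818799  0.592273   -0.64849745  1.23457607]
 [ 0.87824681 -0.31882838  0.3564141  -0.35124389]
 [ 0.00433506 -0.73997376 -0.67262177  0.78771846]
 [ 0.          0.          0.          1.        ]]
plate [(array([ 0.487, -0.212,  0.009]), 0.63), (a
[... 1632 characters left out ...]
434, 0.041]), 0.95)]
plant_tray [(array([ 0.771, -0.296,  0.011]), 0.81), (array([ 0.48 , -0.432,  0.016]), 0.71)]
pot [(array([0.38 , 0.304, 0.049]), 0.85)]
twine_tin [(array([ 0.332, -0.248,  0.068]), 0.86)]
tip plate [(array([ 0.474, -0.214, -0.002]), 0.97), (array([ 0.381,  0.295, -0.006]), 0.51)]
tip pin_hole [(array([ 0.509, -0.205,  0.001]), 0.61)]
tip sower [(array([0.502, 0.08 , 0.   ]), 0.97)]
tip rotor_face [(array([0.502, 0.076, 0.04 ]), 0.66), (array([0.782, 0.046, 0.002]), 0.24)]
tip spindle_top [(array([0.504, 0.082, 0.082]), 0.9)]
tip latch_post [(array([0.485, 0.159, 0.057]), 0.82)]
tip latch_peg [(array([0.468, 0.438, 0.001]), 0.63), (array([0.434, 0.154, 0.081]), 0.6)]
1.8
```

View pics/scene0.png

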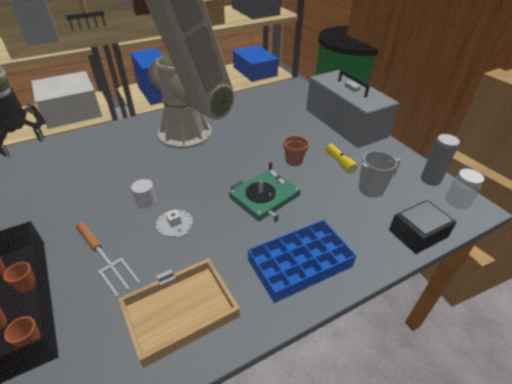

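View pics/top0.png

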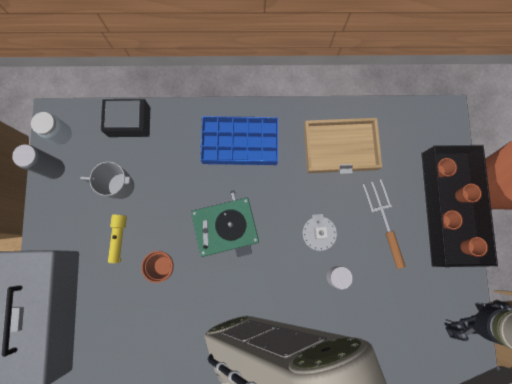

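The plate shows at top px (320,233) with its tab pointing up (+x), the sower at (226,226) and its latch along (205,234). I'll zoom in on both.

```bash
python3 - <<'E'
from h import *
a=cv2.imread('pics/top0.png')
p=cv2.resize(a[203:263,290:350],None,fx=6.6,fy=6.6,interpolation=cv2.INTER_CUBIC)
s=cv2.resize(a[185:260,186:264],None,fx=5,fy=5,interpolation=cv2.INTER_CUBIC)
h=max(p.shape[0],s.shape[0]); f=lambda i:cv2.copyMakeBorder(i,0,h-i.shape[0],0,0,cv2.BORDER_CONSTANT)
cv2.imwrite('pics/z0.png',np.hstack([f(p),f(s)]))
r=np.load('/tmp/top0.npz'); K=r['camera_matrix'];T=r['pose'];z=r['z_map']
v,u=np.mgrid[:384,:512]
P=np.stack([(u-K[0,2])/K[0,0]*z,(v-K[1,2])/K[1,1]*z,z],-1)@T[:3,:3].T+T[:3,3]
np.save('/tmp/P.npy',P); img=r['img']
# hub: z>0.02 near plate
m=(np.hypot(P[...,0]-.472,P[...,1]+.21)<.07)
hub=m&(P[...,2]>.03); print('hub',hub.sum(),P[hub].mean(0),np.median(P[hub][:,2]))
print(cv2.minAreaRect(P[hub][:,:2].astype(np.float32)*1000))
d=m&(P[...,2]>.003)&(P[...,2]<.012)
print('disc',d.sum(),P[d].mean(0), cv2.minEnclosingCircle(P[d][:,:2].astype(np.float32)*1000))
b=P[m&~d&~hub]; print('bench z',np.median(b[:,2]))
# sower housing
hsv=cv2.cvtColor(img,cv2.COLOR_RGB2HSV)
g=(hsv[...,0]>60)&(hsv[...,0]<90)&(hsv[...,1]>100)&(abs(P[...,2]-.03)<.008)&(np.hypot(P[...,0]-.5,P[...,1]-.1)<.16)
rc=cv2.minAreaRect(P[g][:,:2].astype(np.float32)*1000);print('sower',g.sum(),np.median(P[g][:,2]),rc)
m=(np.hypot(P[...,0]-.503,P[...,1]-.08)<.14)&(P[...,2]>.044)
for q in np.round(P[m],3): print(q,end=' ')
E
```

```text
hub 104 [ 0.47351758 -0.20761379  0.03992304] 0.04050102439044212
((473.7592468261719, -207.62742614746094), (33.572235107421875, 34.300506591796875), 3.681701183319092)
disc 810 [ 0.47370602 -0.20713616  0.00646422] ((472.03265380859375, -210.40248107910156), 69.61688232421875)
bench z 0.00025872829069539804
sower 0 nan ((0.0, 0.0), (0.0, 0.0), 0.0)
  return _methods._mean(a, axis=axis, dtype=dtype,
  ret = ret.dtype.type(ret / rcount)
```

View pics/z0.png

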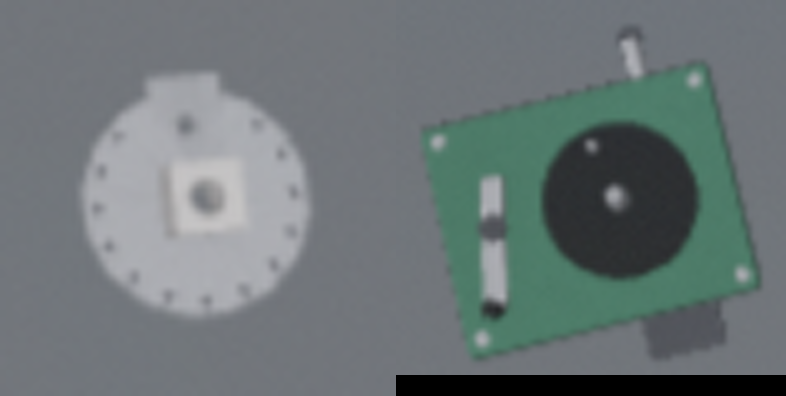

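The crop shows the plate tab and pin hole straight up (+x) and the hub at crop px (207,196). On the sower, a small bright pin sits at crop px (592,145) on the rotor, up and left of the spindle at (615,197).

```bash
python3 - <<'E'
from h import *
r=np.load('/tmp/top0.npz'); K=r['camera_matrix'];T=r['pose']
def un(u,v,z):
    d=T[:3,:3]@np.array([(u-K[0,2])/K[0,0],(v-K[1,2])/K[1,1],1]); o=T[:3,3]; return (o+d*(z-o[2])/d[2])[:2]
c=lambda x,y,ox,oy,f:((x+.5)/f-.5+ox,(y+.5)/f-.5+oy)
pin=un(*c(592,145,186-79.2+0,185,5),.046) if 0 else un(*c(592-396,145,186,185,5),.046)
sp=un(*c(616-396,198,186,185,5),.081); ro=un(*c(620-396,199,186,185,5),.036)
hub=un(*c(207,196,290,203,6.6),.04); hole=un(*c(186,125,290,203,6.6),.006)
dc=un(*c(196,202,290,203,6.6),.006)
print('pin',pin,'spindle',sp,'rotor',ro,'hub',hub,'hole',hole,'disc',dc)
for a,b in((pin,sp),(pin,ro),(hole,hub),(hole,dc)):
    d=a-b; print(np.hypot(*d),np.degrees(np.arctan2(d[1],d[0])))
E
```

```text
pin [0.53692697 0.09508779] spindle [0.50029606 0.07816537] rotor [0.50340106 0.07820395] hub [ 0.47339769 -0.20770976] hole [ 0.51058111 -0.20527828] disc [ 0.47252232 -0.20855541]
0.04035086177082701 24.795571470806482
0.03753732563625162 26.730091544628497
0.03726283076236653 3.7413429538058782
0.038199618101998255 4.921437298577829
```

{"fn": "send_rows", "kwargs": {"targets": [[0.028, 0.039, -0.01, 8.5, 0], [0.028, 0.039, -0.01, 8.5, 0], [0.028, 0.039, -0.01, 8.5, 0], [0.028, 0.039, -0.01, 8.5, 0], [0.028, 0.039, -0.01, 8.5, 0], [0.028, 0.039, -0.01, 8.5, 0], [0.028, 0.039, -0.01, 8.5, 0], [0.031, 0.038, -0.01, 8.5, 0], [0, 0, 0, 0, 0], [0, 0, 0, 0, 0]], "newtons": 30}}

```text
clock: 2.8
tcp_pos: [0.4737, -0.2075, 0.1511]
orientation: [-0.0, 1.0, 0.03, -0.0]
wrist_force: [-0.5, -0.8, 0.3]
finger_gap: 0.0854
```

```bash
python3 - <<'E'
from h import *
from scipy.spatial.transform import Rotation as R
s=monitor.get_state(); r=snap('wrist','w1.png'); np.savez('/tmp/w1.npz',**r)
q=s['orientation']; Rt=R.from_quat([q[1],q[2],q[3],q[0]]); Tt=np.eye(4);Tt[:3,:3]=Rt.as_matrix();Tt[:3,3]=s['tcp_pos']
print(Rt.as_matrix().round(3), s['tcp_pos'])
T=Tt@r['T_tool_cam'];K=r['camera_matrix'];z=r['z_map'];v,u=np.mgrid[:384,:512]
P=np.stack([(u-K[0,2])/K[0,0]*z,(v-K[1,2])/K[1,1]*z,z],-1)@T[:3,:3].T+T[:3,3]
m=(z>0)&(np.hypot(P[...,0]-.472,P[...,1]+.21)<.06)
h=m&(P[...,2]>.035)&(P[...,2]<.046); print('hub',h.sum(),np.median(P[h][:,2]),cv2.minAreaRect(P[h][:,:2].astype(np.float32)*1000))
for n in['plate','pin_hole']: print(n,[(np.round(d['xyz'],4),round(d['conf'],2)) for d in eyes.tip_of(n,'wrist')][:2])
E
```

```text
[[ 0.998  0.061 -0.001]
 [ 0.061 -0.998 -0.   ]
 [-0.001 -0.    -1.   ]] [ 0.47368639 -0.20747637  0.15110528]
hub 1573 0.0390449866570019 ((472.1027526855469, -209.1790008544922), (33.898475646972656, 34.70119857788086), 4.275785446166992)
plate [(array([ 0.4717, -0.2091,  0.0011]), 0.76), (array([ 0.3316, -0.2608, -0.0015]), 0.26)]
pin_hole [(array([ 0.506 , -0.2089,  0.0024]), 0.6)]
```

View pics/w1.png

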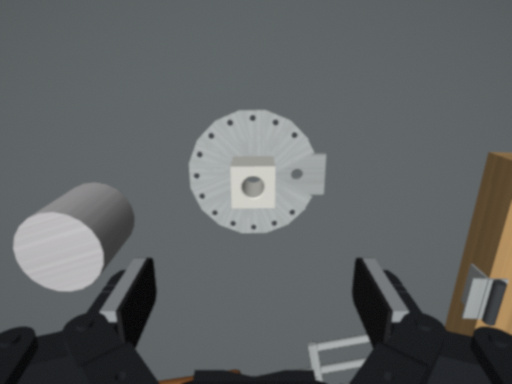

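The wrist view shows the hub at (252,187) centred between the fingers, with the pin hole at (297,174). Next I go down and grip.

{"fn": "send_rows", "kwargs": {"targets": [[-0.0007, -0.001, -0.04, 0.6, 0], [0, 0, -0.04, 0, 0], [0, 0, -0.03, 0, 0], [0, 0, -0.02, 0, 0], [0, 0, -0.009, 0, 0], [0, 0, 0, 0, 0]]}}

```text
clock: 3.55
tcp_pos: [0.4715, -0.2104, 0.0116]
orientation: [-0.0, 0.999, 0.033, -0.001]
wrist_force: [0.8, 0.2, 0.2]
finger_gap: 0.0857
```

{"fn": "send_rows", "kwargs": {"targets": [[0, 0, 0, 0, 255], [0, 0, 0, 0, 255], [0, 0, 0, 0, 255], [0, 0, 0, 0, 255], [0, 0, 0, 0, 255], [0, 0, 0, 0, 255], [0, 0, 0, 0, 255], [0, 0, 0, 0, 255]], "newtons": 40}}

```text
clock: 4.35
tcp_pos: [0.4733, -0.2101, 0.0135]
orientation: [0.001, 0.999, 0.035, 0.001]
wrist_force: [-1.5, -0.2, 5.5]
finger_gap: 0.0333
```

```bash
python3 - <<'E'
from h import *
for i in range(3):
    s=monitor.get_state(); print(s['clock'],s['tcp_pos'].round(4),s['wrist_force'].round(1),s['ft_torque'].round(2),s['finger_gap'])
r=snap('wrist','w2.png')
for i in range(2):
    s=monitor.get_state(); print(s['clock'],s['tcp_pos'].round(4),s['wrist_force'].round(1),s['ft_torque'].round(2),s['finger_gap']); eyes.read_camera('wrist')
E
```

```text
4.35 [ 0.4733 -0.2101  0.0135] [-1.5 -0.2  5.5] [-0.05  0.27 -0.  ] 0.03328382260471768
4.35 [ 0.4733 -0.2101  0.0135] [-1.5 -0.2  5.5] [-0.05  0.27 -0.  ] 0.03328382260471768
4.35 [ 0.4733 -0.2101  0.0135] [-1.5 -0.2  5.5] [-0.05  0.27 -0.  ] 0.03328382260471768
4.4 [ 0.4733 -0.2101  0.0135] [-1.7 -0.4  5.8] [-0.03  0.26 -0.07] 0.03329175621164783
4.45 [ 0.4733 -0.2101  0.0135] [-0.8 -0.5  6.5] [ 0.01  0.31 -0.01] 0.03311155086328654
```

View pics/w2.png

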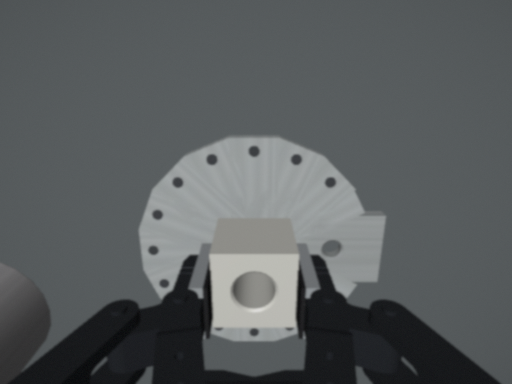

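The view shows the hub gripped squarely at (254,290), with the pin hole at (331,248) on the tab side. Lifting now.

{"fn": "send_rows", "kwargs": {"targets": [[0, 0, 0.01, 0, 255], [0, 0, 0.03, 0, 255], [0, 0, 0.04, 0, 255], [0, 0, 0.04, 0, 255], [0, 0, 0, 0, 255], [0, 0, 0, 0, 255]]}}

```text
clock: 5.1
tcp_pos: [0.4731, -0.2098, 0.1333]
orientation: [0.001, 0.999, 0.035, 0.001]
wrist_force: [-0.9, -0.3, -2.9]
finger_gap: 0.0332
```

```bash
python3 - <<'E'
from h import *
s=monitor.get_state(); print(s['tcp_pos'].round(4),s['wrist_force'].round(1),s['ft_torque'].round(2),s['finger_gap'])
r=snap('wrist','w3.png'); T=r['T_tool_cam'];K=r['camera_matrix'];z=r['z_map'];v,u=np.mgrid[:384,:512]
P=np.stack([(u-K[0,2])/K[0,0]*z,(v-K[1,2])/K[1,1]*z,z],-1)@T[:3,:3].T+T[:3,3]
hsv=cv2.cvtColor(r['img'],cv2.COLOR_RGB2HSV)
w=(z>0)&(hsv[...,2]>120)&(abs(P[...,0])<.03)&(abs(P[...,1])<.03)&(abs(P[...,2])<.05)
print(w.sum(), np.percentile(P[w],[2,50,98],axis=0).round(4))
top=w&(P[...,2]<np.percentile(P[w][:,2],20)+.004)
print(top.sum(),np.median(P[top][:,2]),cv2.minAreaRect(P[top][:,:2].astype(np.float32)*1000))
d=(z>0)&(np.hypot(P[...,0],P[...,1])<.08)&(np.abs(P[...,2]-np.median(P[top][:,2])-.034)<.005)
print('disc',d.sum()); q=P[d]; A=np.c_[q[:,:2],np.ones(len(q))]; print('plane z=ax+by+c',np.linalg.lstsq(A,q[:,2],rcond=None)[0].round(4), cv2.minEnclosingCircle(q[:,:2].astype(np.float32)*1000))
E
```

```text
[ 0.4731 -0.2098  0.1333] [-0.9 -0.3 -2.9] [ 0.01 -0.01 -0.02] 0.033220006139221506
13562 [[-0.0279 -0.0289 -0.0267]
 [ 0.0002 -0.0154 -0.0146]
 [ 0.0279  0.0143  0.0093]]
5771 -0.02554289313169035 ((-3.993654251098633, -1.1763954162597656), (35.31547546386719, 51.54383850097656), 89.81388854980469)
disc 23576
plane z=ax+by+c [ 0.0035 -0.0002  0.0084] ((3.8918206691741943, -0.987572431564331), 60.357879638671875)
```

View pics/w3.png

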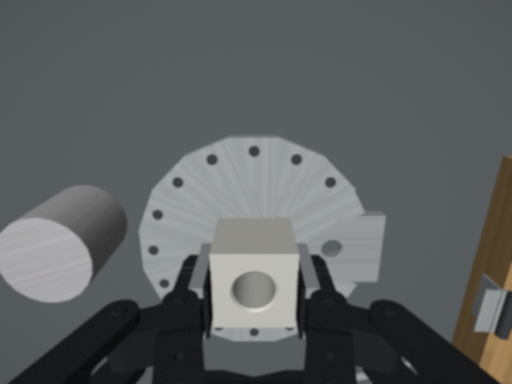

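The lifted plate hangs flat in the grip and hasn't moved in it. I'll work out the bore's offset in the tool frame.

```bash
python3 - <<'E'
from h import *
r=eyes.read_camera('wrist'); T=r['T_tool_cam'];K=r['camera_matrix'];z=r['z_map']
def un(u,v,zt):
    d=T[:3,:3]@np.array([(u-K[0,2])/K[0,0],(v-K[1,2])/K[1,1],1]); o=T[:3,3]; return (o+d*(zt-o[2])/d[2])
for p in [(254,253),(254,327),(210,290),(298,290),(254,290)]: print(p,un(*p,-.0256).round(4), (T[:3,:3]@(np.array([(p[0]-K[0,2])/K[0,0],(p[1]-K[1,2])/K[1,1],1])*z[p[1],p[0]])+T[:3,3]).round(4))
# disc edge top & bottom rows at tool z .0084
for p in [(254,136),(254,341),(140,237),(331,248)]: print(p,un(*p,.0084).round(4))
E
```

```text
(254, 253) [-0.0001 -0.018  -0.0256] [-0.0001 -0.0174 -0.0244]
(254, 327) [-0.0002  0.0162 -0.0256] [-0.0002  0.0453  0.0085]
(210, 290) [-0.0175 -0.0016 -0.0256] [-0.0172 -0.003  -0.0276]
(298, 290) [ 0.0171 -0.0016 -0.0256] [ 0.0164 -0.0053 -0.0308]
(254, 290) [-0.0002 -0.0016 -0.0256] [-0.0002  0.0075 -0.0126]
(254, 136) [-0.0001 -0.0564  0.0084]
(254, 341) [-0.0002  0.0545  0.0084]
(140, 237) [-0.055  -0.0077  0.0084]
(331, 248) [ 0.0373 -0.0017  0.0084]
```

{"fn": "send_rows", "kwargs": {"targets": [[0.01, 0.04, 0.005, 7.5, 255], [0.01, 0.04, 0.002, 7.5, 255], [0.0104, 0.04, 0, 7.5, 255], [0, 0.04, 0, 0, 255], [0, 0, 0, 0, 255], [0, 0, 0, 0, 255]]}}

```text
clock: 5.8
tcp_pos: [0.5017, -0.0484, 0.1376]
orientation: [-0.001, 0.973, 0.23, -0.002]
wrist_force: [0.3, 0.1, -2.7]
finger_gap: 0.0334
```

```bash
python3 - <<'E'
from h import *
from scipy.spatial.transform import Rotation as R
s=monitor.get_state(); r=snap('wrist','w4.png'); np.savez('/tmp/w4.npz',tcp=s['tcp_pos'],q=s['orientation'],**r)
print(s['tcp_pos'].round(4),s['wrist_force'].round(1))
q=s['orientation']; Rt=R.from_quat([q[1],q[2],q[3],q[0]]); Tt=np.eye(4);Tt[:3,:3]=Rt.as_matrix();Tt[:3,3]=s['tcp_pos']
print('yaw',np.degrees(np.arctan2(Tt[1,0],Tt[0,0])), 'tilt',Tt[:3,2].round(3))
T=Tt@r['T_tool_cam'];K=r['camera_matrix'];z=r['z_map'];v,u=np.mgrid[:384,:512]
P=np.stack([(u-K[0,2])/K[0,0]*z,(v-K[1,2])/K[1,1]*z,z],-1)@T[:3,:3].T+T[:3,3]
m=(z>0)&(np.hypot(P[...,0]-.503,P[...,1]-.078)<.012)&(P[...,2]>.079); print('spindle top',m.sum(),P[m].mean(0) if m.any() else 0)
m=(z>0)&(np.abs(np.hypot(P[...,0]-.503,P[...,1]-.078)-.038)<.008)&(P[...,2]>.0435)&(P[...,2]<.06); print('pin',m.sum(),np.median(P[m],axis=0) if m.any() else 0)
for n in['spindle_top','latch_peg','latch_post','rotor_face']: print(n,[(np.round(d['xyz'],4),round(d['conf'],2)) for d in eyes.tip_of(n,'wrist')][:2])
E
```

```text
[ 0.5017 -0.0484  0.1376] [ 0.3  0.1 -2.7]
yaw 26.60372217775416 tilt [-0.003  0.001 -1.   ]
spindle top 144 [0.50191266 0.0771416  0.07997983]
pin 77 [0.53543258 0.09434752 0.04476165]
spindle_top [(array([0.5032, 0.0811, 0.0835]), 0.8)]
latch_peg [(array([ 0.5303, -0.0346,  0.129 ]), 0.46)]
latch_post []
rotor_face [(array([0.5022, 0.0748, 0.0341]), 0.88)]
```

View pics/w4.png

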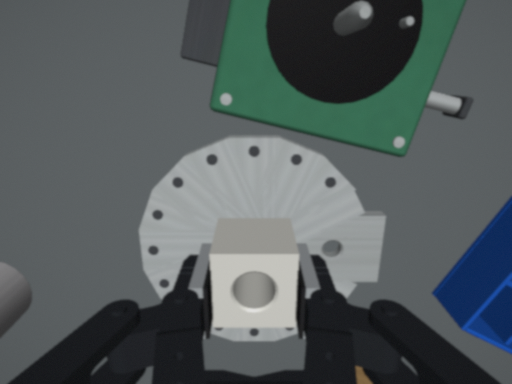

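The picture shows the spindle tip at (365,9) with the pin at (409,21). Both cameras put the pin at about 27°, and the hole is now at 26.6°. I'll move above the spindle.

{"fn": "send_rows", "kwargs": {"targets": [[0.0013, 0.04, 0, 0, 255], [0, 0.04, 0, 0, 255], [0, 0.035, 0, 0, 255], [0, 0.01, 0, 0, 255], [0, 0, 0, 0, 255], [0, 0, 0, 0, 255], [0, 0, 0, 0, 255]]}}

```text
clock: 6.75
tcp_pos: [0.5045, 0.074, 0.1393]
orientation: [0.0, 0.974, 0.228, -0.0]
wrist_force: [-0.0, -1.3, -3.3]
finger_gap: 0.0332
```

```bash
python3 - <<'E'
from h import *
s=monitor.get_state(); print(s['tcp_pos'].round(4),s['wrist_force'].round(1),s['joint_pos'].round(2))
r=snap('wrist','w5.png'); s=monitor.get_state(); print(s['tcp_pos'].round(4))
snap('scene','s5.png')
a=cv2.imread('pics/s5.png')[130:230,200:330]; cv2.imwrite('pics/s5z.png',cv2.resize(a,None,fx=5.5,fy=5.5,interpolation=cv2.INTER_CUBIC))
E
```

```text
[0.5045 0.074  0.1393] [-0.  -1.3 -3.3] [-0.01  0.24 -0.29  1.05 -0.    1.1 ]
[0.5045 0.074  0.1393]
```

View pics/w5.png

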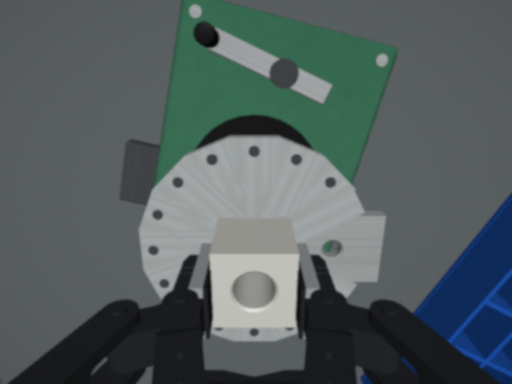

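View pics/s5z.png

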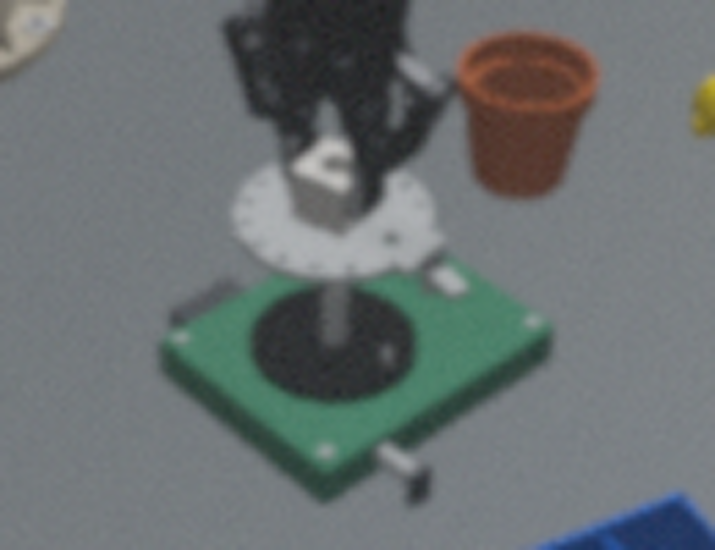

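The hub is above the spindle. I'll correct by about 2 mm and go down gently over the tip.

{"fn": "send_rows", "kwargs": {"targets": [[-0.0012, 0.0022, -0.02, 0.3, 255], [0, 0, -0.015, 0, 255], [0, 0, -0.006, 0, 255], [0, 0, 0, 0, 255], [0, 0, 0, 0, 255]]}}

```text
clock: 7.35
tcp_pos: [0.5036, 0.0772, 0.0988]
orientation: [0.0, 0.973, 0.231, 0.0]
wrist_force: [0.6, 0.0, -2.7]
finger_gap: 0.0335
```

```bash
python3 - <<'E'
from h import *
s=monitor.get_state(); print(s['tcp_pos'].round(4),s['wrist_force'].round(1),s['ft_torque'].round(2))
r=snap('wrist','w6.png')
snap('scene','s6.png')
a=cv2.imread('pics/s6.png')[150:220,220:310]; b=cv2.imread('pics/w6.png')[130:350,130:400]
a=cv2.resize(a,(500,389),interpolation=cv2.INTER_CUBIC); b=cv2.resize(b,(300,389),interpolation=cv2.INTER_CUBIC)
cv2.imwrite('pics/c6.png',np.hstack([a,b]))
E
```

```text
[0.5036 0.0772 0.0988] [ 0.6  0.  -2.7] [-0.01 -0.04  0.05]
```

View pics/c6.png

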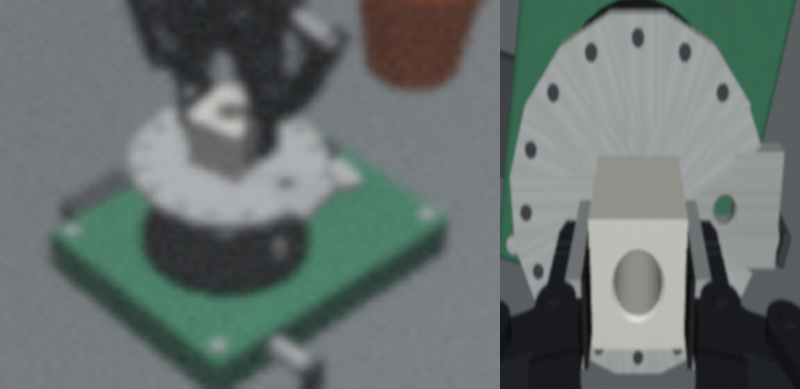

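The plate sits just above the spindle tip with no contact yet. I'll go down a few mm and check the force.

{"fn": "send_rows", "kwargs": {"targets": [[0, 0, -0.004, 0, 255], [0, 0, -0.004, 0, 255], [0, 0, -0.003, 0, 255], [0, 0, 0, 0, 255]]}}

```text
clock: 7.85
tcp_pos: [0.5026, 0.0776, 0.0867]
orientation: [-0.0, 0.973, 0.232, -0.001]
wrist_force: [0.1, -0.2, -2.7]
finger_gap: 0.0334
```

```bash
python3 - <<'E'
from h import *
s=monitor.get_state(); print(s['tcp_pos'].round(4),s['wrist_force'].round(1),s['ft_torque'].round(2))
E
```

```text
[0.5026 0.0776 0.0867] [ 0.1 -0.2 -2.7] [ 0.02 -0.02 -0.01]
```

{"fn": "send_rows", "kwargs": {"targets": [[0, 0, -0.004, 0, 255], [0, 0, -0.004, 0, 255], [0, 0, -0.004, 0, 255], [0, 0, 0, 0, 255], [0, 0, 0, 0, 255]]}}

```text
clock: 8.35
tcp_pos: [0.503, 0.0776, 0.0751]
orientation: [-0.0, 0.973, 0.231, -0.0]
wrist_force: [-0.1, -0.0, -2.6]
finger_gap: 0.0334
```

```bash
python3 - <<'E'
from h import *
s=monitor.get_state(); print(s['tcp_pos'].round(4),s['wrist_force'].round(1),s['ft_torque'].round(2))
r=snap('wrist','w7.png')
cv2.imwrite('pics/c7.png',cv2.resize(cv2.imread('pics/w7.png')[190:340,190:400],None,fx=3.5,fy=3.5,interpolation=cv2.INTER_CUBIC))
E
```

```text
[0.503  0.0776 0.0751] [-0.1 -0.  -2.6] [ 0.04 -0.03 -0.07]
```

View pics/c7.png

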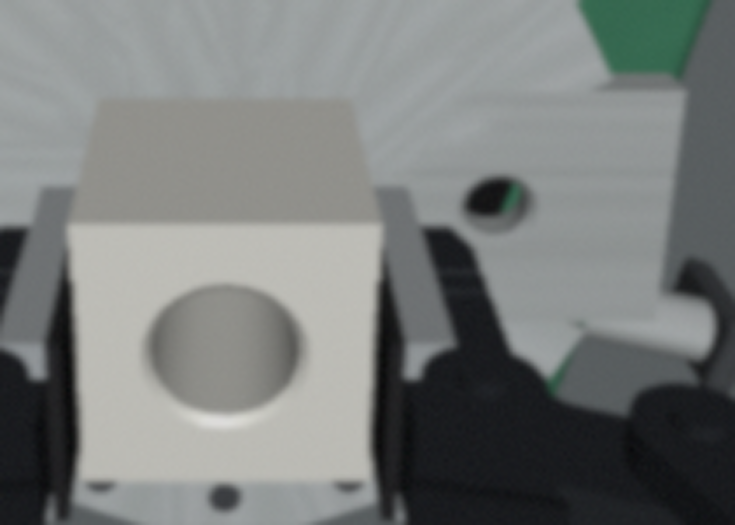

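No side force with the spindle well inside the bore. I'll go down to just above the pin tip.

{"fn": "send_rows", "kwargs": {"targets": [[0, 0, -0.004, 0, 255], [0, 0, -0.004, 0, 255], [0, 0, -0.003, 0, 255], [0, 0, 0, 0, 255], [0, 0, 0, 0, 255]]}}

```text
clock: 8.9
tcp_pos: [0.503, 0.0776, 0.0642]
orientation: [-0.0, 0.973, 0.232, -0.0]
wrist_force: [-0.0, -0.2, -2.3]
finger_gap: 0.0333
```

```bash
python3 - <<'E'
from h import *
s=monitor.get_state(); print(s['tcp_pos'].round(4),s['wrist_force'].round(1),s['ft_torque'].round(2))
r=snap('wrist','w8.png')
cv2.imwrite('pics/c8.png',cv2.resize(cv2.imread('pics/w8.png')[190:340,190:400],None,fx=3.5,fy=3.5,interpolation=cv2.INTER_CUBIC))
E
```

```text
[0.503  0.0776 0.0642] [-0.  -0.2 -2.3] [0.04 0.04 0.01]
```

View pics/c8.png

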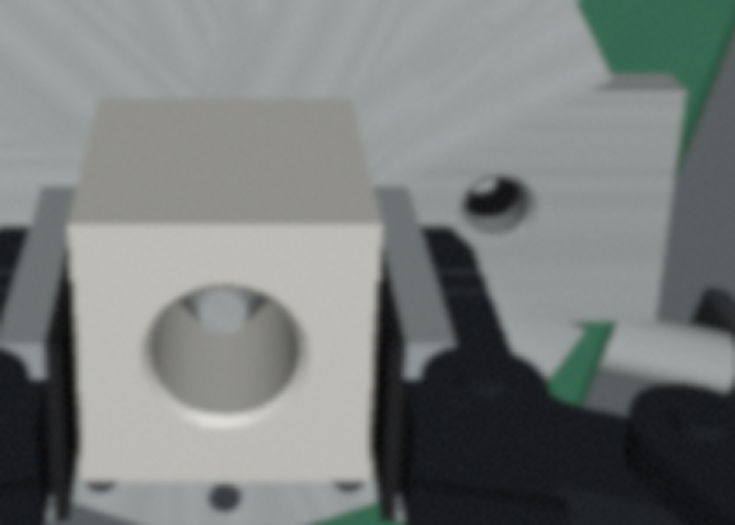

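The spindle is visible and centred in the bore at crop (223,308), and the pin glints through the hole at (485,185), so they nearly line up. I'll ease down in small steps.

{"fn": "send_rows", "kwargs": {"targets": [[0, 0, -0.002, 0, 255], [0, 0, -0.002, 0, 255], [0, 0, -0.001, 0, 255], [0, 0, 0, 0, 255]]}}

```text
clock: 9.35
tcp_pos: [0.5029, 0.0776, 0.0591]
orientation: [-0.0, 0.973, 0.232, -0.0]
wrist_force: [0.6, 0.3, -2.8]
finger_gap: 0.0333
```

```bash
python3 - <<'E'
from h import *
s=monitor.get_state(); print(s['tcp_pos'].round(4),s['wrist_force'].round(1),s['ft_torque'].round(2))
r=snap('wrist','w9.png')
cv2.imwrite('pics/c9.png',cv2.resize(cv2.imread('pics/w9.png')[190:340,190:400],None,fx=3.5,fy=3.5,interpolation=cv2.INTER_CUBIC))
E
```

```text
[0.5029 0.0776 0.0591] [ 0.6  0.3 -2.8] [0.04 0.01 0.02]
```

View pics/c9.png

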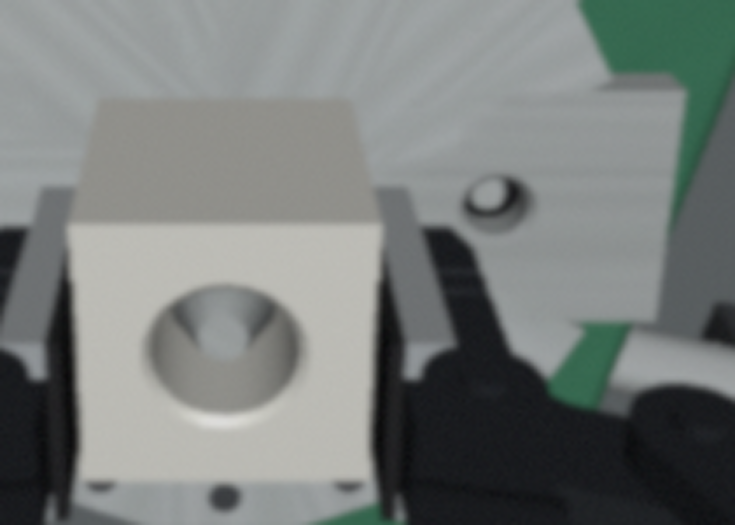

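The pin shows in the hole at (490,195) and there is no contact force. Continuing down.

{"fn": "send_rows", "kwargs": {"targets": [[0, 0, -0.0015, 0, 255], [0, 0, -0.0015, 0, 255], [0, 0, 0, 0, 255]]}}

```text
clock: 9.7
tcp_pos: [0.5029, 0.0776, 0.0561]
orientation: [-0.0, 0.973, 0.232, -0.0]
wrist_force: [0.7, -0.2, -2.3]
finger_gap: 0.0333
```

```bash
python3 - <<'E'
from h import *
s=monitor.get_state(); print(s['tcp_pos'].round(4),s['wrist_force'].round(1),s['ft_torque'].round(2))
r=snap('wrist','w10.png')
cv2.imwrite('pics/c10.png',cv2.resize(cv2.imread('pics/w10.png')[190:340,190:400],None,fx=3.5,fy=3.5,interpolation=cv2.INTER_CUBIC))
E
```

```text
[0.5029 0.0776 0.0561] [ 0.7 -0.2 -2.3] [0.01 0.02 0.02]
```

View pics/c10.png

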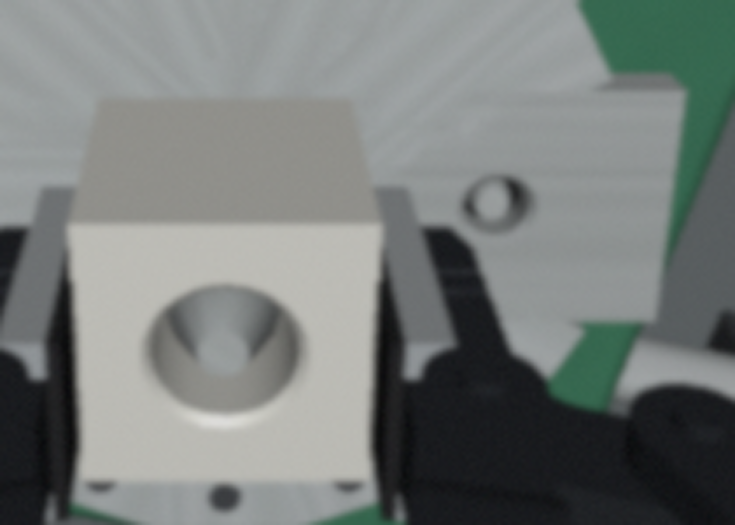

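The pin is inside the hole (underside at about 42 mm, below the pin tip at 46) with no contact force. I'll continue towards home.

{"fn": "send_rows", "kwargs": {"targets": [[0, 0, -0.0015, 0, 255], [0, 0, -0.0015, 0, 255], [0, 0, -0.001, 0, 255], [0, 0, 0, 0, 255]]}}

```text
clock: 10.15
tcp_pos: [0.503, 0.0776, 0.0521]
orientation: [-0.0, 0.973, 0.231, -0.0]
wrist_force: [-0.1, 0.6, -2.6]
finger_gap: 0.0333
```

{"fn": "send_rows", "kwargs": {"targets": [[0, 0, -0.001, 0, 255], [0, 0, 0, 0, 255]]}}

```text
clock: 10.35
tcp_pos: [0.5031, 0.0776, 0.0512]
orientation: [-0.0, 0.973, 0.231, -0.0]
wrist_force: [0.0, -0.2, -3.4]
finger_gap: 0.0336
```

{"fn": "send_rows", "kwargs": {"targets": [[0, 0, -0.001, 0, 255], [0, 0, 0, 0, 255]]}}

```text
clock: 10.55
tcp_pos: [0.5031, 0.0776, 0.0502]
orientation: [-0.0, 0.973, 0.231, -0.0]
wrist_force: [-0.2, 0.2, -3.1]
finger_gap: 0.0333
```

{"fn": "send_rows", "kwargs": {"targets": [[0, 0, -0.0005, 0, 255], [0, 0, 0, 0, 255]]}}

```text
clock: 10.75
tcp_pos: [0.5031, 0.0776, 0.0498]
orientation: [-0.0, 0.973, 0.231, 0.0]
wrist_force: [0.3, -0.0, -3.0]
finger_gap: 0.0333
```

{"fn": "send_rows", "kwargs": {"targets": [[0, 0, -0.0005, 0, 255], [0, 0, 0, 0, 255]]}}

```text
clock: 10.95
tcp_pos: [0.5032, 0.0776, 0.0495]
orientation: [0.0, 0.973, 0.231, 0.0]
wrist_force: [0.0, -0.4, -1.2]
finger_gap: 0.0333
```

{"fn": "send_rows", "kwargs": {"targets": [[0, 0, -0.0005, 0, 255], [0, 0, 0, 0, 255]]}}

```text
clock: 11.15
tcp_pos: [0.5032, 0.0776, 0.0495]
orientation: [0.0, 0.973, 0.232, 0.0]
wrist_force: [-3.0, 0.2, 4.9]
finger_gap: 0.0335
```

```bash
python3 - <<'E'
from h import *
s=monitor.get_state(); print(s['tcp_pos'].round(4),s['wrist_force'].round(1),s['ft_torque'].round(2))
E
```

```text
[0.5032 0.0776 0.0495] [-3.   0.2  4.9] [ 0.    0.46 -0.04]
```

The plate bottoms out at TCP z 0.0495 with a light load of about 8 N change, so it is home. I'll ease off and release.

{"fn": "send_rows", "kwargs": {"targets": [[0, 0, 0.0007, 0, 255], [0, 0, 0, 0, 150], [0, 0, 0, 0, 80], [0, 0, 0, 0, 0], [0, 0, 0, 0, 0], [0, 0, 0, 0, 0], [0, 0, 0, 0, 0], [0, 0, 0, 0, 0]]}}

```text
clock: 11.95
tcp_pos: [0.5031, 0.0776, 0.0495]
orientation: [-0.0, 0.973, 0.231, 0.0]
wrist_force: [0.1, 0.1, 0.6]
finger_gap: 0.0858
```

```bash
python3 - <<'E'
from h import *
s=monitor.get_state(); print(s['tcp_pos'].round(4),s['wrist_force'].round(1),s['ft_torque'].round(2),s['finger_gap'])
snap('wrist','w11.png')
E
```

```text
[0.5031 0.0776 0.0495] [0.1 0.1 0.6] [-0.01 -0.03  0.02] 0.08575837889159955
```

View pics/w11.png

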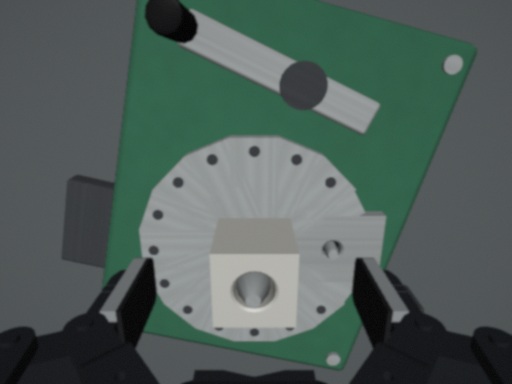

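Released: the pin shows inside its hole at (333,250) and the spindle in the bore at (254,290). I'll lift off and turn the jaws tangential to the latch peg at (168,15).

{"fn": "send_rows", "kwargs": {"targets": [[0, 0, 0.03, 0, 0], [0, 0, 0.04, 0, 0], [0, 0, 0.04, 8.4, 0], [0, 0, 0, 8.4, 0], [-0.02, 0, 0, 8.4, 0], [-0.02, 0, 0, 8.4, 0], [-0.02, 0.02, 0, 8.4, 150], [-0.007, 0.02, 0, 8.4, 150], [0, 0.02, 0, 8.4, 150], [0, 0, 0, 8.4, 150], [0, 0, 0, 0, 150], [0, 0, 0, 0, 150]]}}

```text
clock: 13.2
tcp_pos: [0.4361, 0.1375, 0.1595]
orientation: [0.0, 0.683, 0.73, -0.0]
wrist_force: [0.1, -0.8, -0.2]
finger_gap: 0.0354
```

```bash
cat > look.py <<'E'
from h import *
from scipy.spatial.transform import Rotation as R
def wcloud(f):
    s=monitor.get_state(); r=snap('wrist',f); q=s['orientation']
    Tt=np.eye(4);Tt[:3,:3]=R.from_quat([q[1],q[2],q[3],q[0]]).as_matrix();Tt[:3,3]=s['tcp_pos']
    print('tcp',s['tcp_pos'].round(4),'yaw',np.degrees(np.arctan2(Tt[1,0],Tt[0,0])).round(2),'F',s['wrist_force'].round(1),'gap',s['finger_gap'])
    T=Tt@r['T_tool_cam'];K=r['camera_matrix'];z=r['z_map'];v,u=np.mgrid[:384,:512]
    P=np.stack([(u-K[0,2])/K[0,0]*z,(v-K[1,2])/K[1,1]*z,z],-1)@T[:3,:3].T+T[:3,3]; P[z<=0]=np.nan
    return r,P
E
python3 - <<'E'
from look import *
r,P=wcloud('w12.png')
X,Y,Z=P[...,0],P[...,1],P[...,2]
def rep(n,m): print(n,m.sum(),np.nanmedian(P[m],axis=0).round(4) if m.any() else '')
rep('peg top',(Z>.075)&(Z<.09)&(np.hypot(X-.436,Y-.155)<.02))
rep('post top',(Z>.0545)&(Z<.06)&(np.hypot(X-.485,Y-.157)<.012))
rep('disc',(abs(np.hypot(X-.503,Y-.078)-.04)<.012)&(Z>.03)&(Z<.07))
for n in['latch_peg','latch_post','plate']: print(n,[(np.round(d['xyz'],4),round(d['conf'],2)) for d in eyes.tip_of(n,'wrist')][:2])
E
```

```text
tcp [0.4361 0.1375 0.1595] yaw 93.78 F [ 0.1 -0.8 -0.2] gap 0.03539536495593461
peg top 233 [0.4334 0.1532 0.0787]
post top 285 [0.4839 0.1553 0.0552]
disc 5578 [0.4832 0.0741 0.041 ]
latch_peg [(array([0.4334, 0.1541, 0.0797]), 0.68)]
latch_post [(array([0.4831, 0.1509, 0.0527]), 0.61)]
plate [(array([0.5015, 0.0775, 0.037 ]), 0.68)]
```

View pics/w12.png

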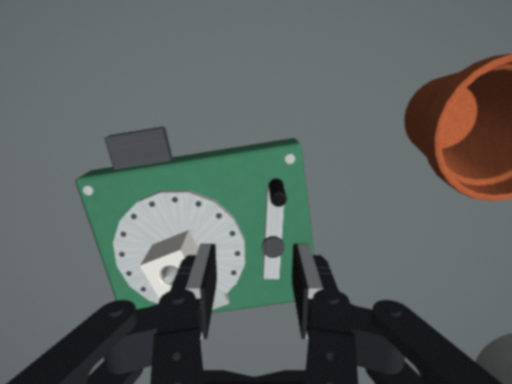

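The wrist view shows the latch peg at (278,190) and the post at (273,246). The disc top measures 41 mm, so the plate is home. I'll lower the jaws around the peg.

{"fn": "send_rows", "kwargs": {"targets": [[-0.002, 0.016, 0, 0, 150], [0, 0, -0.03, 0, 150], [0, 0, -0.03, 0, 150], [0, 0, -0.02, 0, 150], [0, 0, -0.01, 0, 150], [0, 0, -0.008, 0, 150], [0, 0, 0, 0, 180], [0, 0, 0, 0, 180], [0, 0, 0, 0, 180]], "newtons": 20}}

```text
clock: 14.3
tcp_pos: [0.435, 0.1537, 0.0625]
orientation: [0.001, 0.682, 0.731, 0.001]
wrist_force: [-0.7, -0.4, 0.2]
finger_gap: 0.0251
```

```bash
python3 - <<'E'
from look import *
r,P=wcloud('w13.png')
E
```

```text
tcp [0.435  0.1537 0.0625] yaw 93.96 F [-0.7 -0.4  0.2] gap 0.025072480599891443
```

View pics/w13.png

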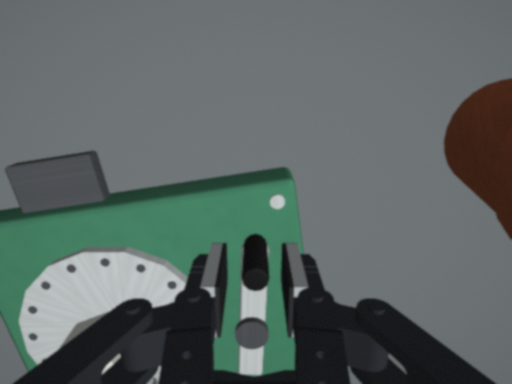

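The peg is caged between the pads at (255,262). I'll swing it along its arc about the post.

{"fn": "send_rows", "kwargs": {"targets": [[0, 0, -0.003, 0, 180], [0.0001, 0.007, 0, -8, 180], [0.0011, 0.0069, 0, -8, 180], [0.002, 0.0067, 0, -8, 180], [0.003, 0.0063, 0, -8, 180], [0.0038, 0.0059, 0, -8, 180], [0.0046, 0.0053, 0, -8, 180], [0.0053, 0.0046, 0, -8, 180], [0, 0, 0, 0, 180]]}}

```text
clock: 15.25
tcp_pos: [0.4545, 0.1967, 0.0586]
orientation: [-0.0, 0.946, 0.325, 0.0]
wrist_force: [0.0, -0.3, 0.4]
finger_gap: 0.0251
```

```bash
python3 - <<'E'
from look import *
r,P=wcloud('w14.png')
E
```

```text
tcp [0.4545 0.1967 0.0586] yaw 37.97 F [ 0.  -0.3  0.4] gap 0.025123488134876967
```

View pics/w14.png

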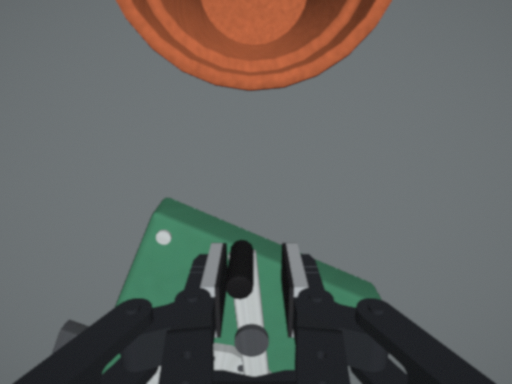

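The peg is riding against the trailing pad at (240,268). Continuing to the stop.

{"fn": "send_rows", "kwargs": {"targets": [[0.0059, 0.0038, 0, -8, 180], [0.0063, 0.003, 0, -8, 180], [0.0067, 0.002, 0, -8, 180], [0.0065, 0.0008, 0, -8, 180], [0, 0, 0, 0, 180], [0, 0, 0, 0, 180]]}}

```text
clock: 15.9
tcp_pos: [0.4793, 0.2057, 0.0585]
orientation: [0.0, 0.999, 0.055, 0.0]
wrist_force: [-0.8, -1.2, -0.0]
finger_gap: 0.0252
```

```bash
python3 - <<'E'
from look import *
r,P=wcloud('w15.png')
E
```

```text
tcp [0.4793 0.2057 0.0585] yaw 6.25 F [-0.8 -1.2 -0. ] gap 0.02516463604068782
```

View pics/w15.png

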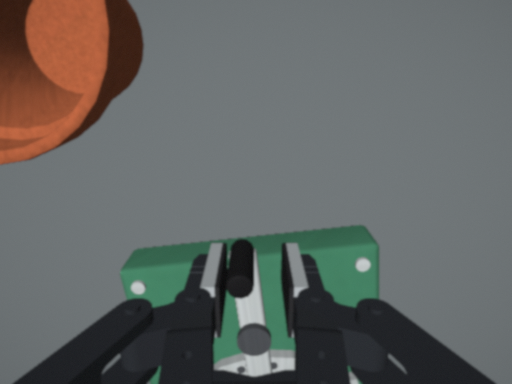

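The finger end is over the plate rim at about (258,365). I'll nudge it onto the stop while watching the force.

{"fn": "send_rows", "kwargs": {"targets": [[0.0015, 0, 0, 0, 180], [0.001, 0, 0, 0, 180], [0, 0, 0, 0, 180]]}}

```text
clock: 16.25
tcp_pos: [0.4802, 0.2057, 0.0584]
orientation: [0.0, 0.999, 0.053, -0.002]
wrist_force: [-5.2, -0.2, 3.8]
finger_gap: 0.0253
```

{"fn": "send_rows", "kwargs": {"targets": [[0.001, 0, 0, 0, 180], [0, 0, 0, 0, 180]]}}

```text
clock: 16.45
tcp_pos: [0.4802, 0.2057, 0.0583]
orientation: [-0.0, 0.999, 0.053, -0.002]
wrist_force: [-7.8, 0.5, 5.6]
finger_gap: 0.025
```

Force rises with no further motion, so the latch is on its stop. I'll centre the jaws, lift clear and check.

{"fn": "send_rows", "kwargs": {"targets": [[-0.004, 0, 0, 0, 180], [-0.005, 0, 0, 0, 150], [0, 0, 0, 0, 150], [0, 0, 0, 0, 150], [0, 0, 0.02, 0, 150], [0, 0, 0.04, 0, 150], [0, 0, 0.04, 0, 150], [0, 0, 0.03, 0, 150], [0, -0.04, 0.02, 0, 150], [0, -0.04, 0.01, 0, 150], [0, 0, 0, 0, 150], [0, 0, 0, 0, 150]]}}

```text
clock: 17.65
tcp_pos: [0.4745, 0.1252, 0.219]
orientation: [-0.0, 0.999, 0.051, 0.001]
wrist_force: [-0.1, 0.1, -0.8]
finger_gap: 0.0352
```

```bash
python3 - <<'E'
from look import *
r,P=wcloud('w16.png')
X,Y,Z=P[...,0],P[...,1],P[...,2]
def rep(n,m): print(n,m.sum(),np.nanmedian(P[m],axis=0).round(4) if m.any() else '')
m=(Z>.072)&(Z<.09)&(np.hypot(X-.474,Y-.206)<.03); rep('peg top',m)
rep('post top',(Z>.0545)&(Z<.06)&(np.hypot(X-.485,Y-.157)<.012))
pg=np.nanmedian(P[m],axis=0); ta=np.degrees(np.arctan2(pg[1]-.156,pg[0]-.4845)); print('latch rad',np.radians(192.8-ta))
d=(abs(np.hypot(X-.503,Y-.078)-.04)<.012)&(Z>.03)&(Z<.046); rep('disc',d); q=P[d]; print(np.linalg.lstsq(np.c_[q[:,:2],np.ones(len(q))],q[:,2],rcond=None)[0])
for n in['plate','seed_tray','pot']: print(n,[(np.round(d['xyz'],4),round(d['conf'],2)) for d in eyes.tip_of(n,'wrist')][:1])
snap('scene','s16.png')
for n in ['jug','seed_tray','weed_fork','torch','plant_tray','pot','twine_tin']:
    print(n,[(np.round(d['xyz'],3),round(d['conf'],2)) for d in eyes.spot_in(n,'scene')][:1])
print(monitor.get_state()['wrist_force'].round(1))
E
```

```text
tcp [0.4745 0.1252 0.219 ] yaw 5.85 F [-0.1  0.1 -0.8] gap 0.03520350038121802
peg top 185 [0.4728 0.2043 0.0789]
post top 246 [0.4834 0.1555 0.0554]
latch rad 1.5570811701614782
disc 5069 [0.5003 0.0863 0.0411]
[-0.0014409  -0.00105804  0.04191317]
plate [(array([0.503 , 0.0804, 0.0364]), 0.96)]
seed_tray [(array([ 0.7841,  0.0499, -0.0033]), 0.89)]
pot []
jug [(array([0.647, 0.426, 0.088]), 0.95)]
seed_tray [(array([0.785, 0.044, 0.028]), 0.62)]
weed_fork [(array([ 0.542, -0.428,  0.014]), 0.62)]
torch [(array([0.485, 0.426, 0.033]), 0.74)]
plant_tray [(array([ 0.77 , -0.3  ,  0.006]), 0.59)]
pot [(array([0.389, 0.293, 0.065]), 0.59)]
twine_tin [(array([ 0.36 , -0.258,  0.058]), 0.95)]
[ 1.  -0.5 -0.5]
```

View pics/w16.png

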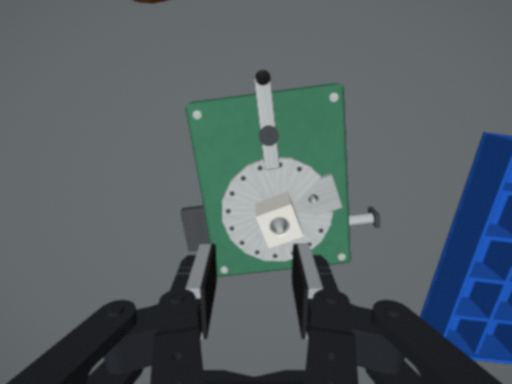

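View pics/s16.png

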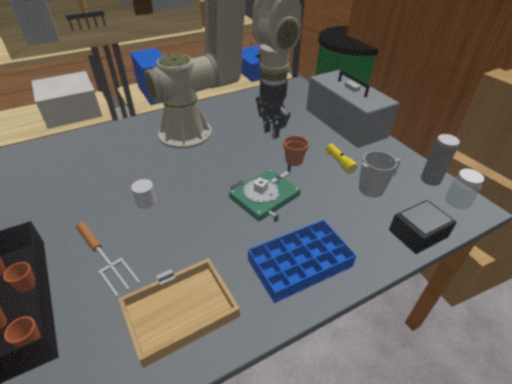

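The wrist view shows the latch shut, with the peg at (263,77), the post at (269,135) and the finger over the rim at (270,160). The plate lies flat with the pin in its hole at (313,199). In the scene view the gripper is clear of everything and the other things are where they started.

```bash
python3 - <<'E'
from h import *
print(ticket.hand_in())
E
```

```text
the job is handed in; nothing more can be done
None
```

The seed plate is home on the rotor, the latch is shut over its rim, and the job is handed in at about 18 s of the 72 s allowed. The hand-in gives no verdict.

**What I did:** I gripped the plate by its hub flats and turned it to the pin direction of about 27° that two cameras had shown. I then lowered it in small steps over the spindle. The pin went into its hole without any search turning. Near home, the vertical wrist force rose by about 8 N at bottoming, and I eased off before letting go. I swung the latch round by its peg until it stopped moving, with the push at its stop under 8 N sideways.

**Last checks:**

| Check | Measured |
|---|---|
| Disc top above bench | 41 mm (42 expected when home) |
| Plate tilt | about 0.002 rad |
| Plate centre from spindle | about 2 mm by the wrist-camera network, within its 4 mm accuracy |
| Latch angle | about 1.56 rad |
| Other things on the bench | all re-found within about 5 mm of their starting positions |
| Gripper | about 140 mm above the sower, touching nothing |

No check failed. The only disagreement was between the top and wrist cameras, which put the hub about 1.5 mm apart in x and y. I used a compromise between them.

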